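# Open the slide scanner's sprung hood

### The job

A new slide is to be loaded: take the bar handle of the slide scanner, the wider of the two white hooded instruments, and swing its hood up and back past the point where the spring takes over, so that it stays fully open by itself when you let go. Leave the hood of the narrower slide dryer beside it shut.

Things in the scene. Friction and masses are not known exactly. Their poses are not given: they have to be found in the camera images.
- scanner_hood (a joint): Wide scanner's hood: 0 shut, 1.75 rad fully open at its stop. White, 210 mm wide, 155 deep, 65 tall, dark window on top; base 230 x 185 x 70 mm tall, at y about +0.23 or -0.23 m (dryer opposite), turned up to 0.25 rad, front to the robot. 0.4-0.6 kg. Over-centre spring: 5-7 N up at the bar starts it; let go below 0.9 rad it falls shut, past 1.1 rad it swings to the stop within 1 s.
- scanner_hood_bar (a point): Middle of the scanner's handle: level round steel bar, 12 mm thick, 130 long, parallel to the hinge, 55 mm in front of the hood's front face (49 mm gap: open fingers only about 45 mm), a 12 mm arm at each end. Shut, it is 100 mm above the table, nothing below. Turns with the hood: x to the hinge, y along the bar. It turns between the fingers, so the gripper can point down all along.
- scanner_hood_hinge (a point): Middle of the scanner hood's level hinge line, at the machine's rear, 70 mm above the table, parallel to the bar. Shut, the bar lies 210 mm in front of it (towards the robot) and 30 mm higher; opening, the bar travels up and back about this line in an arc of 212 mm radius.
- dryer_hood (a joint): Hood of the narrow slide dryer, the other machine, rad: 0 shut, must stay shut. Same depth, height, handle shape and spring, but only 130 mm wide (base 150 mm), the bar 100 mm long, five dark vent slots on top and a round black dial on the base's front.

How it is judged:
By the outcome, as a careful person would: the job done as asked, in the order asked, and still so for the second after the job is handed in, with the robot touching nothing.
It also fails if it takes over 38 s, if anything falls off the work surface, if the arm or the gripper's body presses on something with over 40 N, if the wrist force passes 120 N, or if a joint passes its speed limit or range.

### The arm

A 6-joint arm with a two-finger parallel gripper is mounted at the origin on the work surface. World frame = base frame: x ahead of the robot, y to its left, z up, the work surface at z = 0. Lengths are in m, angles in rad, forces in N, time in s.
With the tool pointing down it reaches from about 0.375 to 0.9 m from the base axis. Payload 3.1 kg.
Tool frame: the origin (TCP) lies at the very end of the fingers, on their centre line; the grasp point (between the pads) lies 19 mm behind it; z points along the fingers, y is the direction in which the jaws open and shut (so a half turn about z gives the same grasp; the last joint's range is limited). The gripper opens to 85 mm and grips with 20 to 120 N. Pads are 22 mm wide; open, the fingers measure 114 mm over their backs; the gripper's body (76 mm by 85 mm) begins 54 mm behind the grasp point. The pads swing forward as they close: fully open they stand 13 mm farther back than shut.
Start: joints at [-1.31, 0.527, 1.433, -0, 1.181, -0.178], TCP at [0.266, -0.566, 0.231] pointing down, gripper open.
Joint ranges: [-3.08, 3.08], [-0.75, 2.2], [0.22, 2.44], [-1.43, 4.57], [0, 2.65], [-2.85, 2.85]. Speed limits (rad/s): [2.79, 2.79, 3.14, 3.14, 3.14, 3.14].

### API

Orientations are given as a unit quaternion [x, y, z, w].
In Python, from station import manip gives the robot as it stands.
- The arm moves only by the tool send_rows, never from a script. Its argument "motion" is a list of rows, each an object with "gripper": the finger opening in mm, from 0 to 85.4; "travel": the shift along the tool's x, y, z in mm, a list of three; "rotation": the turn, a rotation vector about the tool's x, y, z in degrees, a list of three. In form: [{"gripper": gripper, "travel": [x, y, z], "rotation": [ax, ay, az]}, ...]. A call has 1 to 12 rows; each row shifts and turns the commanded pose from where the row before left it, along the tool's axes as they then stand; what a row does not reach is not made up. A row lasts 1/12 s, in which the tool goes at most 41.7 mm and 7.16 degrees, less where a joint would pass 70% of its speed; a pose out of reach is approached as far as the arm can. A call is refused whole if a number of a shift passes 41.7 or a number of a turn 7.16, either way. A call with a gripper value outside its range is refused whole. The fingers move at their own pace and stop on an object; "newtons" is the grip in N (left out, the last holds). Time passes only in rows, so rows that do not move let the fingers close. It gives the time, the measured TCP pose, the force and the opening at its end, in the units of the state.
- manip.sense(): the state, without advancing time (a new reading comes with each control period).
- manip.snapshot(name): name is "scene" or "side" or "wrist"; returns the picture (420x560x3 uint8, red, green, blue); there is no depth.
- manip.calibration(name): a dict with "fx", "fy", "cx", "cy" (pixels), "cam_to_world" (4x4, takes a point from camera to world coordinates). Camera axes: x right, y down, z forward; pixel columns grow to the right and rows downward; lengths in m; the calibration is good to about 2 mm. A picture is of the moment at which its call begins: read the wrist's pose just before it. calibration takes no time and is no camera call; for the wrist camera it gives the pose at the moment of the call.
- manip.sign_off(): hands the job in, once; it reports no verdict.
The state is a dict: "t": time; "q": joint angles; "qd": joint speeds; "tau": joint torques, N m; "tcp_pos": TCP position; "tool_rot": TCP orientation; "force": force on the tool from outside, world axes, zero at the start; "ft_torque": the same for the moment, N m; "finger_gap": opening from 0.0 (shut) to 1.0 (fully open).
Only numpy, scipy, OpenCV 4.12 (cv2) and the standard library are available. Lean on these libraries where they do the work, as an engineer would, in place of code of your own. Each camera call takes 0.05 s, during which the arm holds its last target. There are 200 camera calls.

## Working session

There is one attempt and no reset: what is moved stays moved. The work goes in short steps, Python scripts to look and compute and a tool call to move; the robot and the scene stay as the last step left them, time stands still between calls to the robot, and variables do not carry over. Pictures are saved under pics/ and viewed, about 8 in all and at most 12, crops included, and the job is handed in when it is done.

Besides the shell and the picture viewer there is one more tool, called after ">>>" as a command line: name --argument value ..., lists and objects as JSON in quotes. send_rows: Moves the arm, as the interface text tells. Its arguments: {"type":"object","properties":{"motion":{"type":"array","items":{"type":"object","properties":{"gripper":{"type":"number"},"travel":{"type":"array","items":{"type":"number"}},"rotation":{"type":"array","items":{"type":"number"}}}}},"newtons":{"type":"number"}},"required":["motion"]}

```bash
mkdir -p pics; python3 - <<'E'
from station import manip
import cv2,numpy as np
print(manip.sense())
for n in("scene","side"):
    c=manip.calibration(n);print(n,c)
    cv2.imwrite(f"pics/{n}1.png",manip.snapshot(n)[:,:,::-1])
E
```

```text
{'t': 0.0, 'q': array([-1.31049922e+00,  5.28494947e-01,  1.43393669e+00,  5.81971845e-06,
        1.18141053e+00, -1.78511376e-01]), 'qd': array([-0.00052083, -0.00020108, -0.00135679, -0.00087562,  0.00145062,
        0.00017362]), 'tau': array([ 1.31702946e-03, -4.42346942e+01, -1.78025186e+01, -1.23369691e-04,
        8.54649232e-03,  5.58936875e-06]), 'tcp_pos': array([ 0.26536668, -0.56505088,  0.23030502]), 'tool_rot': array([ 9.76026912e-01,  2.17646966e-01, -4.32933098e-05, -1.12392992e-03]), 'force': array([-0.70536372, -0.00553226,  0.30695508]), 'ft_torque': array([ 0.03104479, -0.03351317, -0.01176973]), 'finger_gap': 1.0044422154059625}
scene {'fx': 508.36261256587204, 'fy': 508.36261256587204, 'cx': 280.8066279956424, 'cy': 207.17976872421167, 'cam_to_world': array([[ 0.8214112 ,  0.3440784 , -0.4548557 ,  0.97204814],
       [ 0.5703295 , -0.49947504,  0.65211114, -0.60145091],
       [-0.00281171, -0.79506902, -0.60651245,  0.65504959],
       [ 0.        ,  0.        ,  0.        ,  1.        ]])}
side {'fx': 514.6981214567912, 'fy': 514.6981214567912, 'cx': 281.8330975411354, 'cy': 213.05924103666706, 'cam_to_world': array([[-0.98348627, -0.12719235,  0.12875119,  0.41784916],
       [-0.18088718,  0.71393477, -0.67644435,  0.69710392],
       [-0.00588141, -0.68856317, -0.72515251,  0.88274424],
       [ 0.        ,  0.        ,  0.        ,  1.        ]])}
```

View pics/scene1.png

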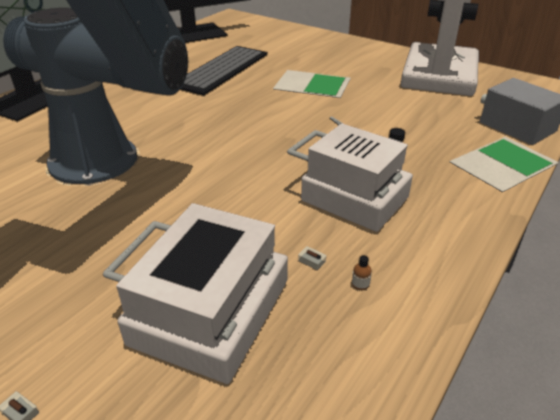

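View pics/side1.png

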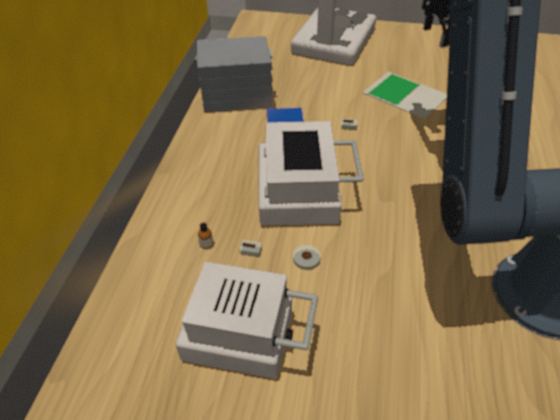

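The scanner is at y of about -0.23. In the scene picture its bar runs from about (107,275) to (158,227), and in the side picture from about (354,142) to (360,181). I'll zoom in on both.

```bash
python3 - <<'E'
import cv2,numpy as np
a=cv2.imread("pics/scene1.png")[200:370,90:300];b=cv2.imread("pics/side1.png")[105:230,245:375]
a=cv2.resize(a,None,fx=3,fy=3,interpolation=2)[:, :];b=cv2.resize(b,None,fx=4,fy=4,interpolation=2)
cv2.imwrite("pics/a.png",a);cv2.imwrite("pics/b.png",b)
E
```

```text
(no output)
```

View pics/a.png

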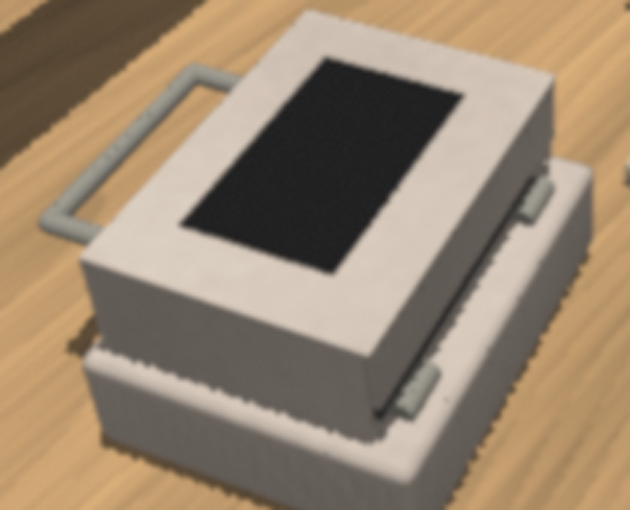

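View pics/b.png

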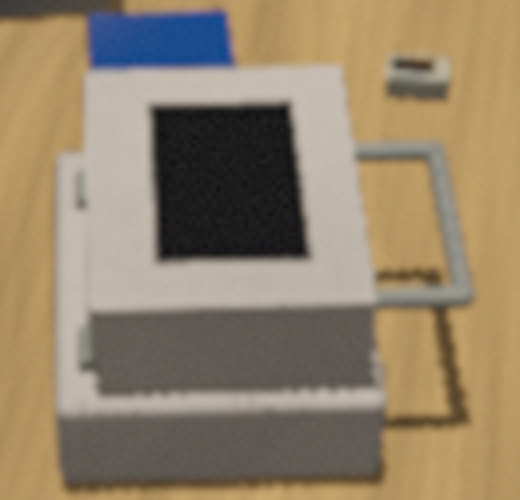

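The zooms show the hood's top corners and the bar corners clearly. Next I'll fit x, y and yaw.

```bash
cat > fit.py <<'E'
import numpy as np
from station import manip
from scipy.optimize import least_squares
P=np.array([[-.155,.105,.135],[-.155,-.105,.135],[0,-.105,.135],[0,.105,.135],[-.21,.061,.1],[-.21,-.061,.1]])
obs={"scene":np.array([[308,12],[83,262],[370,356],[555,75],[193,73],[50,221]])/3+[90,200],
"side":np.array([[375,303],[340,66],[88,68],[92,310],[461,295],[436,151]])/4+[245,105]}
def world(p,Q=P):
    c,s=np.cos(p[2]),np.sin(p[2]); return np.c_[p[0]+c*Q[:,0]-s*Q[:,1],p[1]+s*Q[:,0]+c*Q[:,1],Q[:,2]]
def proj(n,W):
    k=manip.calibration(n);T=np.linalg.inv(k["cam_to_world"]);C=W@T[:3,:3].T+T[:3,3]
    return C[:,:2]/C[:,2:]*k["fx"]+[k["cx"],k["cy"]]
if __name__=="__main__":
    for ns in (["scene"],["side"],["scene","side"]):
        f=lambda p:np.concatenate([(proj(n,world(p))-obs[n]).ravel() for n in ns])
        r=least_squares(f,[.65,-.23,0]);print(ns,r.x.round(4),np.abs(r.fun).max().round(2))
    print(r.fun.reshape(2,6,2).round(1))
    print("bar",world(r.x,np.array([[-.21,0,.1]])))
    from scipy.spatial.transform import Rotation as R
    s=manip.sense();M=R.from_quat(s["tool_rot"]).as_matrix();print(M.round(3),s["tcp_pos"])
E
python3 fit.py
```

```text
['scene'] [ 0.6249 -0.188   0.2166] 2.1
['side'] [ 0.6203 -0.1866  0.2082] 1.26
['scene', 'side'] [ 0.6228 -0.1872  0.2149] 2.26
[[[-1.  -1.6]
  [-2.3 -2.1]
  [-0.5 -0.7]
  [ 0.2 -0.8]
  [-1.3  1.3]
  [ 1.6 -1.5]]

 [[-0.1 -0.9]
  [-0.8 -0.9]
  [-2.1  0.2]
  [-2.  -0.7]
  [-0.4 -1.4]
  [-1.1  0.2]]]
bar [[ 0.4176634  -0.23202576  0.1       ]]
[[ 0.905  0.425 -0.   ]
 [ 0.425 -0.905  0.002]
 [ 0.    -0.002 -1.   ]] [ 0.26537302 -0.56516396  0.2304449 ]
```

Bar middle ≈ (0.418, -0.232, 0.10), approach direction yaw 12.3°. The tool has to turn -77.2° about its z so that y points at the hinge, and the jaws should open to about 44 mm.

>>> send_rows --motion '[{"gripper":44,"travel":[0,0,0],"rotation":[0,0,-7.0]},{"gripper":44,"travel":[0,0,0],"rotation":[0,0,-7.0]},{"gripper":44,"travel":[0,0,0],"rotation":[0,0,-7.0]},{"gripper":44,"travel":[0,0,0],"rotation":[0,0,-7.0]},{"gripper":44,"travel":[0,0,0],"rotation":[0,0,-7.0]},{"gripper":44,"travel":[0,0,0],"rotation":[0,0,-7.0]},{"gripper":44,"travel":[0,0,0],"rotation":[0,0,-7.0]},{"gripper":44,"travel":[0,0,0],"rotation":[0,0,-7.0]},{"gripper":44,"travel":[0,0,0],"rotation":[0,0,-7.0]},{"gripper":44,"travel":[0,0,0],"rotation":[0,0,-7.0]},{"gripper":44,"travel":[0,0,0],"rotation":[0,0,-7.0]},{"gripper":44,"travel":[0,0,0],"rotation":[0,0,0]}]'

```text
t: 1.1
tcp_pos: [0.2654, -0.5654, 0.2308]
tool_rot: [0.628, 0.779, 0.0, -0.0]
force: [0.4, 0.9, -0.1]
finger_gap: 0.517
```

```bash
cat > rel.py <<'E'
import numpy as np,sys
from station import manip
from scipy.spatial.transform import Rotation as R
s=manip.sense();M=R.from_quat(s["tool_rot"]).as_matrix()
print("t",round(s["t"],2),"tcp",s["tcp_pos"].round(4),"yaw_y",np.degrees(np.arctan2(M[1,1],M[0,1])).round(2),"gap",round(s["finger_gap"],3),"F",s["force"].round(1),"q",s["q"].round(2))
if len(sys.argv)>3: print("to target, tool mm",(1000*M.T@(np.array(sys.argv[1:4],float)-s["tcp_pos"])).round(1))
# bar angle estimate when gripped
h=np.array([.6228,-.1872]);u=np.array([np.cos(.2149),np.sin(.2149)])
g=s["tcp_pos"]+M[:,2]*-.019;d=(h-g[:2])@u
print("grasp pt: in front of hinge",round(d*1e3,1),"above",round((g[2]-.07)*1e3,1),"r",round(np.hypot(d,g[2]-.07)*1e3,1),"angle",round(np.arctan2(g[2]-.07,d)-np.arctan2(30,210),3))
E
python3 rel.py 0.4177 -0.232 0.17
```

```text
t 1.1 tcp [ 0.2654 -0.5654  0.2308] yaw_y 12.25 gap 0.517 F [ 0.4  0.9 -0.1] q [-1.31  0.53  1.43 -0.    1.18 -1.52]
to target, tool mm [293.4 219.5  61.1]
grasp pt: in front of hinge 429.8 above 179.8 r 465.9 angle 0.254
```

>>> send_rows --motion '[{"gripper":44,"travel":[26.7,20,5.5],"rotation":[0,0,0]},{"gripper":44,"travel":[26.7,20,5.5],"rotation":[0,0,0]},{"gripper":44,"travel":[26.7,20,5.5],"rotation":[0,0,0]},{"gripper":44,"travel":[26.7,20,5.5],"rotation":[0,0,0]},{"gripper":44,"travel":[26.7,20,5.5],"rotation":[0,0,0]},{"gripper":44,"travel":[26.7,20,5.5],"rotation":[0,0,0]},{"gripper":44,"travel":[26.7,20,5.5],"rotation":[0,0,0]},{"gripper":44,"travel":[26.7,20,5.5],"rotation":[0,0,0]},{"gripper":44,"travel":[26.7,20,5.5],"rotation":[0,0,0]},{"gripper":44,"travel":[26.7,20,5.5],"rotation":[0,0,0]},{"gripper":44,"travel":[26.7,20,5.5],"rotation":[0,0,0]},{"gripper":44,"travel":[0,0,0],"rotation":[0,0,0]}]'

```text
t: 2.1
tcp_pos: [0.4187, -0.2262, 0.1697]
tool_rot: [0.628, 0.778, 0.001, -0.003]
force: [0.2, 0.8, 0.4]
finger_gap: 0.518
```

```bash
python3 rel.py 0.4177 -0.232 0.081; python3 - <<'E'
from station import manip
import cv2,numpy as np
from fit import *
im=manip.snapshot("wrist")[:,:,::-1].copy()
p=[.6228,-.1872,.2149]
for u,v in proj("wrist",world(p,np.array([[-.21,y,.1] for y in(-.06,0,.06)]))): cv2.circle(im,(int(u),int(v)),3,(0,0,255),-1)
cv2.imwrite("pics/w1.png",im)
E
```

```text
t 2.1 tcp [ 0.4187 -0.2262  0.1697] yaw_y 12.24 gap 0.518 F [0.2 0.8 0.4] q [-0.73  0.43  1.86  0.    0.86 -0.95]
to target, tool mm [-5.9 -2.  88.6]
grasp pt: in front of hinge 207.7 above 118.7 r 239.2 angle 0.377
```

View pics/w1.png

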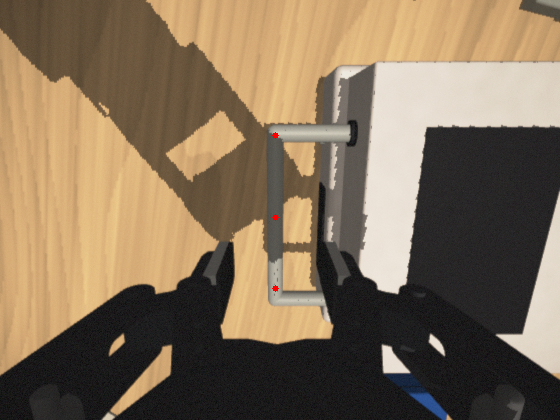

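The wrist picture shows the bar at column 275 (rows 130–297). The fitted points lie right on it, and the fingers straddle it at about columns 228 and 322. Next I descend.

>>> send_rows --motion '[{"gripper":44,"travel":[-5,-2,18],"rotation":[0,0,0]},{"gripper":44,"travel":[0,0,18],"rotation":[0,0,0]},{"gripper":44,"travel":[0,0,18],"rotation":[0,0,0]},{"gripper":44,"travel":[0,0,18],"rotation":[0,0,0]},{"gripper":44,"travel":[0,0,16],"rotation":[0,0,0]},{"gripper":44,"travel":[0,0,0],"rotation":[0,0,0]},{"gripper":44,"travel":[0,0,0],"rotation":[0,0,0]}]'

```text
t: 2.73
tcp_pos: [0.4175, -0.2385, 0.0824]
tool_rot: [0.629, 0.777, -0.0, -0.001]
force: [0.4, 0.5, 0.8]
finger_gap: 0.52
```

```bash
python3 rel.py 0.4177 -0.232 0.081
```

```text
t 2.73 tcp [ 0.4175 -0.2385  0.0824] yaw_y 11.99 gap 0.52 F [0.4 0.5 0.8] q [-0.75  0.59  1.92 -0.    0.64 -0.96]
to target, tool mm [6.3 1.5 1.4]
grasp pt: in front of hinge 211.5 above 31.4 r 213.8 angle 0.005
```

No contact and well placed. I close the fingers, moderately so the bar can turn between them.

>>> send_rows --motion '[{"gripper":0,"travel":[0,1,0],"rotation":[0,0,0]},{"gripper":0,"travel":[0,0,0],"rotation":[0,0,0]},{"gripper":0,"travel":[0,0,0],"rotation":[0,0,0]},{"gripper":0,"travel":[0,0,0],"rotation":[0,0,0]},{"gripper":0,"travel":[0,0,0],"rotation":[0,0,0]},{"gripper":0,"travel":[0,0,0],"rotation":[0,0,0]}]' --newtons 45

```text
t: 3.23
tcp_pos: [0.4199, -0.2382, 0.0839]
tool_rot: [0.628, 0.778, -0.0, 0.002]
force: [1.4, 0.7, 7.1]
finger_gap: 0.124
```

```bash
python3 rel.py; python3 -c "
import numpy as np
r=212.1;a0=np.arctan2(30,210);prev=None
for th in np.arange(0,1.76,.11):
    y,z=210-r*np.cos(a0+th),r*np.sin(a0+th)-30
    if prev is not None: print(round(th,2),'dy %.1f dz %.1f'%(y-prev[0],-(z-prev[1])))
    prev=y,z
"
```

```text
t 3.23 tcp [ 0.4199 -0.2382  0.0839] yaw_y 12.14 gap 0.124 F [1.4 0.7 7.1] q [-0.75  0.59  1.91  0.    0.64 -0.96]
grasp pt: in front of hinge 209.1 above 32.9 r 211.7 angle 0.014
0.11 dy 4.6 dz -22.9
0.22 dy 7.0 dz -22.2
0.33 dy 9.4 dz -21.3
0.44 dy 11.7 dz -20.2
0.55 dy 13.9 dz -18.7
0.66 dy 15.8 dz -17.1
0.77 dy 17.6 dz -15.3
0.88 dy 19.2 dz -13.2
0.99 dy 20.5 dz -11.1
1.1 dy 21.6 dz -8.7
1.21 dy 22.4 dz -6.3
1.32 dy 23.0 dz -3.8
1.43 dy 23.3 dz -1.3
1.54 dy 23.3 dz 1.3
1.65 dy 23.0 dz 3.9
```

>>> send_rows --motion '[{"gripper":0,"travel":[0,2.3,-11.5],"rotation":[0,0,0]},{"gripper":0,"travel":[0,2.3,-11.4],"rotation":[0,0,0]},{"gripper":0,"travel":[0,3.5,-11.1],"rotation":[0,0,0]},{"gripper":0,"travel":[0,3.5,-11.1],"rotation":[0,0,0]},{"gripper":0,"travel":[0,4.7,-10.7],"rotation":[0,0,0]},{"gripper":0,"travel":[0,4.7,-10.6],"rotation":[0,0,0]},{"gripper":0,"travel":[0,0,0],"rotation":[0,0,0]}]'

```text
t: 3.82
tcp_pos: [0.4395, -0.234, 0.1503]
tool_rot: [0.628, 0.778, -0.001, 0.001]
force: [-2.9, -4.6, -2.7]
finger_gap: 0.12
```

```bash
python3 rel.py;python3 - <<'E'
from station import manip
import cv2
cv2.imwrite("pics/s2.png",manip.snapshot("side")[:,:,::-1])
E
```

```text
t 3.82 tcp [ 0.4395 -0.234   0.1503] yaw_y 12.23 gap 0.12 F [-2.9 -4.6 -2.7] q [-0.71  0.48  1.83 -0.    0.83 -0.92]
grasp pt: in front of hinge 189.0 above 99.3 r 213.5 angle 0.342
```

View pics/s2.png

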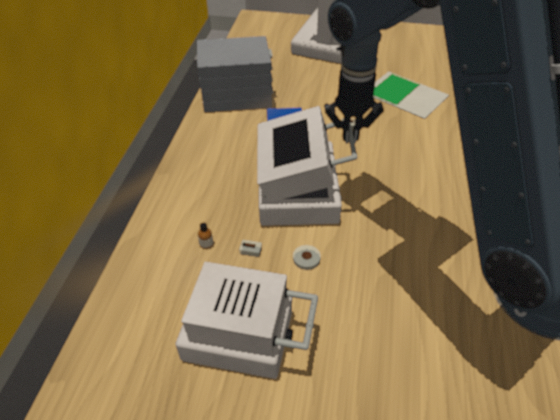

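The hood is opening with the gripper at about (355,125), forces are small, and the dryer is shut. I continue along the arc.

>>> send_rows --motion '[{"gripper":0,"travel":[0,5.8,-10.1],"rotation":[0,0,0]},{"gripper":0,"travel":[0,5.9,-10.1],"rotation":[0,0,0]},{"gripper":0,"travel":[0,7,-9.4],"rotation":[0,0,0]},{"gripper":0,"travel":[0,6.9,-9.3],"rotation":[0,0,0]},{"gripper":0,"travel":[0,7.9,-8.6],"rotation":[0,0,0]},{"gripper":0,"travel":[0,7.9,-8.5],"rotation":[0,0,0]},{"gripper":0,"travel":[0,8.8,-7.7],"rotation":[0,0,0]},{"gripper":0,"travel":[0,8.8,-7.6],"rotation":[0,0,0]},{"gripper":0,"travel":[0,9.6,-6.6],"rotation":[0,0,0]},{"gripper":0,"travel":[0,9.6,-6.6],"rotation":[0,0,0]}]'

```text
t: 4.7
tcp_pos: [0.5109, -0.2184, 0.2349]
tool_rot: [0.628, 0.778, -0.005, -0.003]
force: [-12.4, -5.6, 14.0]
finger_gap: 0.12
```

```bash
python3 rel.py
```

```text
t 4.7 tcp [ 0.5109 -0.2184  0.2349] yaw_y 12.23 gap 0.12 F [-12.4  -5.6  14. ] q [-0.6   0.43  1.6  -0.01  1.12 -0.81]
grasp pt: in front of hinge 115.7 above 183.9 r 217.3 angle 0.867
```

>>> send_rows --motion '[{"gripper":0,"travel":[0,9.5,-7],"rotation":[0,0,0]},{"gripper":0,"travel":[0,9.5,-7],"rotation":[0,0,0]},{"gripper":0,"travel":[0,10.5,-6],"rotation":[0,0,0]},{"gripper":0,"travel":[0,10.8,-4.4],"rotation":[0,0,0]},{"gripper":0,"travel":[0,11.2,-3.2],"rotation":[0,0,0]},{"gripper":0,"travel":[0,11.2,-3.1],"rotation":[0,0,0]},{"gripper":0,"travel":[0,11.5,-1.9],"rotation":[0,0,0]},{"gripper":0,"travel":[0,11.5,-1.9],"rotation":[0,0,0]}]'

```text
t: 5.37
tcp_pos: [0.5999, -0.199, 0.2691]
tool_rot: [0.628, 0.778, -0.0, 0.001]
force: [0.4, -2.0, 2.8]
finger_gap: 0.12
```

```bash
python3 rel.py
```

```text
t 5.37 tcp [ 0.5999 -0.199   0.2691] yaw_y 12.14 gap 0.12 F [ 0.4 -2.   2.8] q [-0.5   0.5   1.37 -0.    1.27 -0.71]
grasp pt: in front of hinge 24.9 above 218.1 r 219.5 angle 1.315
```

>>> send_rows --motion '[{"gripper":0,"travel":[0,11.6,-0.8],"rotation":[0,0,0]},{"gripper":0,"travel":[0,11.6,-0.4],"rotation":[0,0,0]},{"gripper":0,"travel":[0,11.6,0.4],"rotation":[0,0,0]},{"gripper":0,"travel":[0,11.6,0.9],"rotation":[0,0,0]},{"gripper":0,"travel":[0,11.5,1.7],"rotation":[0,0,0]},{"gripper":0,"travel":[0,8,1.6],"rotation":[0,0,0]},{"gripper":0,"travel":[0,0,0],"rotation":[0,0,0]}]'

```text
t: 5.95
tcp_pos: [0.6668, -0.1846, 0.2644]
tool_rot: [0.628, 0.778, 0.001, 0.002]
force: [4.7, -1.0, 0.7]
finger_gap: 0.122
```

```bash
python3 rel.py
```

```text
t 5.95 tcp [ 0.6668 -0.1846  0.2644] yaw_y 12.18 gap 0.122 F [ 4.7 -1.   0.7] q [-0.43  0.59  1.22  0.    1.33 -0.64]
grasp pt: in front of hinge -43.5 above 213.4 r 217.8 angle 1.63
```

>>> send_rows --motion '[{"gripper":60,"travel":[0,3,0],"rotation":[0,0,0]},{"gripper":60,"travel":[0,3,0],"rotation":[0,0,0]},{"gripper":60,"travel":[0,3,0],"rotation":[0,0,0]},{"gripper":60,"travel":[0,3,0],"rotation":[0,0,0]},{"gripper":60,"travel":[0,3,0],"rotation":[0,0,0]},{"gripper":60,"travel":[0,0,0],"rotation":[0,0,0]},{"gripper":60,"travel":[0,0,0],"rotation":[0,0,0]},{"gripper":60,"travel":[0,0,0],"rotation":[0,0,0]}]'

```text
t: 6.62
tcp_pos: [0.6784, -0.1816, 0.2649]
tool_rot: [0.628, 0.778, -0.0, -0.0]
force: [-0.5, -0.0, 0.9]
finger_gap: 0.703
```

```bash
python3 rel.py; python3 - <<'E'
from station import manip
import cv2
cv2.imwrite("pics/w2.png",manip.snapshot("wrist")[:,:,::-1])
E
```

```text
t 6.62 tcp [ 0.6784 -0.1816  0.2649] yaw_y 12.14 gap 0.703 F [-0.5 -0.   0.9] q [-0.42  0.61  1.18 -0.    1.36 -0.63]
grasp pt: in front of hinge -55.5 above 213.9 r 221.0 angle 1.683
```

View pics/w2.png

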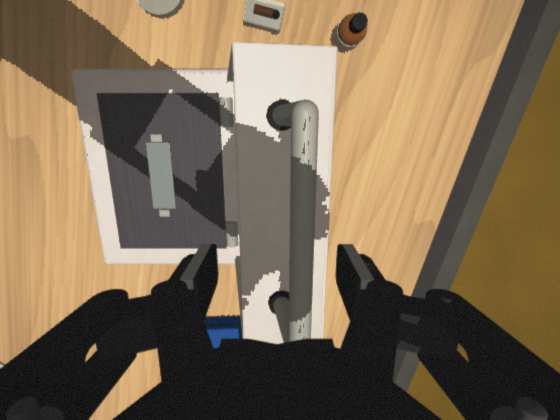

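The bar is at column 302, free between the fingers (inner edges at about columns 217 and 338). I lift straight up.

>>> send_rows --motion '[{"gripper":60,"travel":[0,0,-10],"rotation":[0,0,0]},{"gripper":60,"travel":[0,0,-15],"rotation":[0,0,0]},{"gripper":60,"travel":[0,0,-15],"rotation":[0,0,0]},{"gripper":60,"travel":[0,0,-15],"rotation":[0,0,0]},{"gripper":60,"travel":[0,0,-15],"rotation":[0,0,0]},{"gripper":60,"travel":[0,0,-15],"rotation":[0,0,0]},{"gripper":60,"travel":[0,0,-15],"rotation":[0,0,0]},{"gripper":60,"travel":[0,0,0],"rotation":[0,0,0]},{"gripper":60,"travel":[0,0,0],"rotation":[0,0,0]},{"gripper":60,"travel":[0,0,0],"rotation":[0,0,0]},{"gripper":60,"travel":[0,0,0],"rotation":[0,0,0]},{"gripper":60,"travel":[0,0,0],"rotation":[0,0,0]}]'

```text
t: 7.67
tcp_pos: [0.6783, -0.1814, 0.3634]
tool_rot: [0.628, 0.778, -0.0, -0.001]
force: [-0.1, -0.3, -0.4]
finger_gap: 0.701
```

```bash
python3 rel.py; python3 - <<'E'
from station import manip
import cv2,numpy as np
from fit import *
p=[.6228,-.1872,.2149];a=1.75+np.arctan2(30,210)
Q=np.array([[-.2121*np.cos(a),y,.07+.2121*np.sin(a)] for y in(-.06,.06)])
o=[]
for n in("scene","side"):
    im=manip.snapshot(n)[:,:,::-1].copy()
    for u,v in proj(n,world(p,Q)): cv2.circle(im,(int(u),int(v)),2,(0,0,255),-1)
    o.append(im)
cv2.imwrite("pics/end.png",cv2.resize(np.hstack(o),(800,300)))
E
```

```text
t 7.67 tcp [ 0.6783 -0.1814  0.3634] yaw_y 12.14 gap 0.701 F [-0.1 -0.3 -0.4] q [-0.42  0.54  1.04 -0.    1.56 -0.63]
grasp pt: in front of hinge -55.5 above 312.4 r 317.2 angle 1.605
```

View pics/end.png

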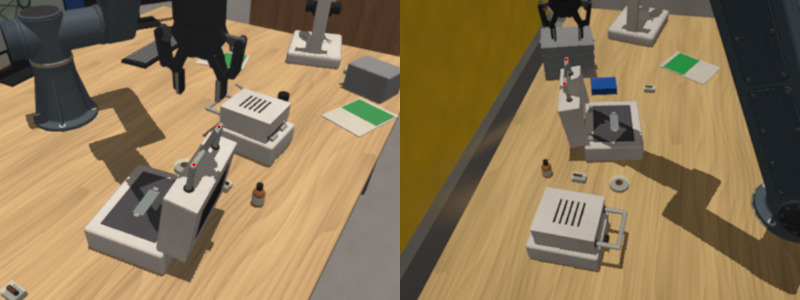

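The hood stands open with its bar on the points predicted for 1.75 rad, the gripper is well clear above it, and the dryer is shut.

```bash
python3 -c "
from station import manip
print(manip.sign_off())"
```

```text
the job is handed in; nothing more can be done
None
```

The scanner's hood is fully open and stayed open by itself after I let go. I gripped its bar, swung it along the arc to about 1.63 rad, released it and lifted the gripper about 100 mm. I handed the job in at about 7.8 s of the 38 s allowed.

- **Scanner hood:** in the last pictures, about 1.5 s after release, the bar sat on the points predicted for the 1.75 rad stop.
- **Dryer:** its hood was still shut in both views.
- **Contact:** the robot was touching nothing, with the tool force reading about 0 N. The largest force I read between moves was about 20 N.
- **One disagreement:** during the swing the measured arc radius was 214–220 mm, against the nominal 212 mm. This is probably a small error in where I placed the hinge, or slight slip of the bar in the fingers, and it had no effect on the result.

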